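# Fetch the reference cell from the packed crate

### The arm

A 6-joint arm with a two-finger parallel gripper is mounted at the origin on the work surface. World frame = base frame: x ahead of the robot, y to its left, z up, the work surface at z = 0. Lengths are in mm, angles in rad, forces in N, time in s.
With the tool pointing down it reaches from about 350 to 875 mm from the base axis. Payload 4.2 kg.
Tool frame: the origin (TCP) lies midway between the tips of the shut fingers; the grasp point (between the pads) lies 19 mm behind it (arm.hold_point_z is the distance from the TCP to the grasp point, in mm); z points along the fingers, y is the line along which they close (so a half turn about z gives the same grasp; the last joint's range is limited). The gripper opens to 85 mm and grips with 20 to 120 N. Pads are 22 mm wide; open, the fingers measure 114 mm over their backs; the gripper's body (76 mm by 85 mm) begins 54 mm behind the grasp point. The pads swing forward as they close: fully open they stand 13 mm farther back than shut.
Start: joints at [1.401, 0.385, 0.008, 0, -1.194, -0.259], TCP at [259.829, 568.408, 198.412] pointing down, gripper open.
Joint ranges: [-3.14, 3.14], [-1.21, 2.06], [-1.07, 1.41], [-3.16, 2.05], [-2.99, -0.16], [-3.1, 3.1]. Speed limits (rad/s): [2.79, 2.79, 3.14, 3.14, 3.14, 3.14].

### API

Orientations are given as a unit quaternion [x, y, z, w].
In Python, from bench import arm, vision gives the robot as it stands. The module is installed in compiled form; this text tells all that it offers.
- The arm moves only by the tool servo_tool, never from a script. Its argument "plan" is a list of rows, each a list of 7 numbers: the shift along the world's x, y, z each as a share of 300 mm, from -1 to 1, then the turn, a rotation vector about the world's x, y, z each as a share of 2 rad, from -1 to 1, then the opening, from 0 (shut) to 1 (fully open). A call has 1 to 20 rows; each row shifts and turns the commanded pose from where the row before left it; what a row does not reach is not made up. A row lasts 1/8 s, in which the tool goes at most 62.5 mm and 10.7 degrees, less where a joint would pass 70% of its speed; a pose out of reach is approached as far as the arm can. A call with a number of a shift or a turn outside -1 to 1 is refused whole. A call with a gripper value outside its range is refused whole. The fingers move at their own pace and stop on an object; the grip force is fixed at half the most. Time passes only in rows, so rows that do not move let the fingers close. It gives the time, the measured TCP pose, the force, the opening and the grip force at its end, in the units of the state.
- arm.read_state(): the state, without advancing time (a new reading comes with each control period).
- vision.get_image(name): name is "scene" or "top" or "wrist"; returns a dict with "image" (480x640x3 uint8, red, green, blue), "z_map" (480x640 float32, mm along the optical axis (not along the pixel's ray), 0 where there is no reading), "K" (3x3 intrinsics, pixels), "world_to_cam" (4x4, takes a point from world to camera coordinates); the wrist camera has in their place "mount" (4x4, takes a point from camera to tool coordinates, whose origin is the TCP and whose axes are the flange's). Camera axes: x right, y down, z forward; pixel columns grow to the right and rows downward; lengths in mm; the calibration is good to about 2 mm. The wrist camera is an equidistant fisheye: a pixel r from the principal point sees the ray r / f radians off the axis. A picture is of the moment at which its call begins: read the wrist's pose just before it.
- arm.job_done(): hands the job in; it is judged then, once.
The state is a dict: "clock": time; "joints": joint angles; "joint_vel": joint speeds; "joint_efforts": joint torques, N m; "position": TCP position; "ee_rot": TCP orientation; "contact_force": force on the tool from outside, world axes, zero at the start; "wrist_torque": the same for the moment, N m; "gripper_width": finger opening in mm; "grasp_force": force on a finger pad.
Only numpy, scipy, OpenCV 4.12 (cv2) and the standard library are available. Lean on these libraries where they do the work, as an engineer would, in place of code of your own. Each camera call takes 0.05 s, during which the arm holds its last target. There are 200 camera calls.

### The job

The short steel reference cell is hemmed in at the middle of the packed crate: lift out the two containers on either side of it and stand them together on the white tray, then lift the cell out and stand it in the black round seat of the analyser. Then put both containers back in the crate, each where it stood before, so that the four containers stand as at the start. Keep everything upright, and leave the mouse and the power adapter where they lie.

Things in the scene. Friction and masses are not known exactly. Their poses are not given: they have to be found in the camera images.
- cell: Reference cell: steel cylinder, 42 mm diameter, 54 mm tall, with a black disc and a round glass window on its flat top; under 0.3 kg. Always in the crate's middle place, its top 1 mm below the rim: it can only be gripped along the row (crate y), once both neighbours are out. Origin: centre of its underside, z up. It stands upright in the crate.
- bottle: Container: round amber bottle, 44 mm diameter straight up to 84 mm, then a shoulder and a black cap 26 mm in diameter, 104 mm tall in all; under 0.25 kg. Origin: centre of its underside, z up. It stands upright in the crate.
- jar: Container: round white jar whose flat white lid (44 mm diameter, from 70 mm up) covers its whole width, 92 mm tall; under 0.25 kg. Origin: centre of its underside, z up. It stands upright in the crate.
- flask: Container: square clear bottle, 42 x 42 mm, straight up to 86 mm, with a white round cap 26 mm in diameter, 100 mm tall in all; sides parallel to the crate's; under 0.25 kg. Origin: centre of its underside, z up. It stands upright in the crate.
- canister: Container: round plain aluminium canister, 44 mm diameter straight up to 85 mm, with a domed top and a small dark plug in its middle, 97 mm tall; under 0.25 kg. Origin: centre of its underside, z up. It stands upright in the crate.
- crate: Fixed open grey crate, outside 64 (x) by 240 (y) by 60 mm high, walls and floor 5 mm. Holds one row of five along its y axis, 46 mm apart (y = -92, -46, 0, 46, 92 mm): the cell in the middle, the four containers in any order, 2 mm gaps. Containers rise above the rim and are gripped there across the row (crate x). Origin: centre of its underside, z up.
- tray: Fixed shallow white tray, the side area: 200 mm (its x) by 120 mm (its y), 16 mm high, walls and floor 5 mm. It lies left or right of the crate, the analyser on the other side. Origin: centre of its underside, z up.
- unit: Fixed white analyser. Its origin is at table height straight below the centre of its seat: a black round cup with a grey floor, 60 mm inside and 76 mm outside diameter, seat floor 53 mm above the origin, rim 61 mm. Base 50 mm high, x -60 to 130 mm, y -70 to 70 mm; a sensor block, top 90 mm above the table, fills x 60 to 125 mm.
- mouse: Bystander: loose black computer mouse, 90 x 55 x 29 mm, beyond the crate. Origin: centre of its underside.
- adapter: Bystander: loose black power adapter with two brass pins, 75 x 45 x 30 mm, beyond the crate. Origin: centre of its underside.
Not all that is in view belongs to the job. There is more than one size of the cell; the one meant has the size given above.

How it is judged:
By the outcome, as a careful person would: the job done as asked, in the order asked, and still so for the second after the job is handed in, with the robot touching nothing.
It also fails if it takes over 134 s, if anything falls off the work surface, if the arm or the gripper's body presses on something with over 40 N, if the wrist force passes 120 N, or if a joint passes its speed limit or range.

## Working session

There is one attempt and no reset: what is moved stays moved. The work goes in short steps, Python scripts to look and compute and a tool call to move; the robot and the scene stay as the last step left them, time stands still between calls to the robot, and variables do not carry over. Pictures are saved under pics/ and viewed, at most 14 in all, crops included, and the job is handed in when it is done.

Besides the shell and the picture viewer there is one more tool, called after ">>>" by a JSON object that holds its "op" and its "data", one argument or row to a line. servo_tool: Moves the arm, as the interface text tells. Its arguments: {"type":"object","properties":{"plan":{"type":"array"}},"required":["plan"]}

```bash
mkdir -p pics; cat > h.py <<'E'
import numpy as np, cv2
from bench import arm, vision
def snap(n):
    d=vision.get_image(n); np.savez(f'{n}.npz',**d); return d
def load(n): return dict(np.load(f'{n}.npz'))
def cloud(d):
    z=d['z_map']; K=d['K']; v,u=np.mgrid[:480,:640]
    p=np.stack([(u-K[0,2])/K[0,0]*z,(v-K[1,2])/K[1,1]*z,z],-1)
    T=np.linalg.inv(d['world_to_cam']); return p@T[:3,:3].T+T[:3,3]
def save(im,n): cv2.imwrite(f'pics/{n}.png',im[...,::-1])
E
python3 - <<'E'
from h import *
s=arm.read_state(); print({k:np.round(v,3) for k,v in s.items()})
for n in('top','scene'):
    d=snap(n); save(d['image'],n+'0'); print(n,d['K'].round(1).tolist(),d['world_to_cam'].round(3).tolist())
E
```

```text
{'clock': np.float64(0.0), 'joints': array([ 1.401e+00,  3.860e-01,  7.000e-03, -1.000e-03, -1.194e+00,
       -2.590e-01]), 'joint_vel': array([ 0.   , -0.001,  0.001,  0.001,  0.   ,  0.001]), 'joint_efforts': array([-1.0000e-03, -3.9229e+01,  1.8840e+01,  4.1860e+00, -5.0000e-03,
       -0.0000e+00]), 'position': array([259.579, 567.811, 197.307]), 'ee_rot': array([ 0.977, -0.213, -0.   ,  0.001]), 'contact_force': array([ 0.106, -0.104,  0.614]), 'wrist_torque': array([ 0.032, -0.019,  0.007]), 'grasp_force': np.float64(0.0), 'gripper_width': np.float64(85.521)}
top [[523.3, 0.0, 304.4], [0.0, 523.3, 252.2], [0.0, 0.0, 1.0]] [[0.016, -1.0, 0.005, -20.154], [-0.998, -0.017, -0.062, 571.491], [0.062, -0.004, -0.998, 920.595], [0.0, 0.0, 0.0, 1.0]]
scene [[470.7, 0.0, 320.5], [0.0, 470.7, 244.5], [0.0, 0.0, 1.0]] [[0.436, 0.9, -0.019, -260.333], [0.527, -0.272, -0.805, -264.819], [-0.73, 0.341, -0.592, 1480.966], [0.0, 0.0, 0.0, 1.0]]
```

View pics/top0.png

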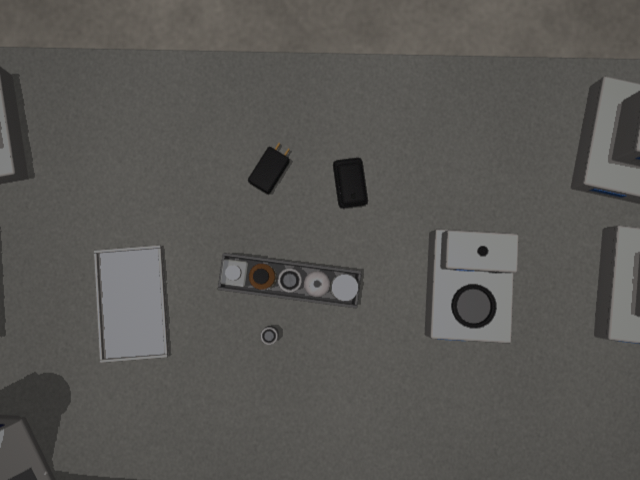

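View pics/scene0.png

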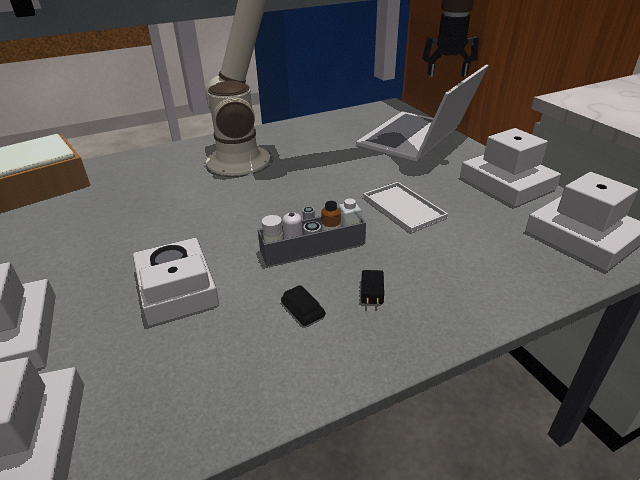

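```bash
python3 - <<'E'
from h import *
im=load('top')['image']
a=cv2.resize(im[245:315,212:372],None,fx=5,fy=5,interpolation=cv2.INTER_CUBIC)
b=cv2.resize(im[225:345,420:520],None,fx=2,fy=2,interpolation=cv2.INTER_CUBIC)
c=cv2.resize(im[240:365,90:172],None,fx=2,fy=2,interpolation=cv2.INTER_CUBIC)
o=np.zeros((600,800,3),np.uint8); o[:350]=a; o[350:590,:200]=b; o[350:600,250:414]=c
o=np.clip(o*1.6,0,255).astype(np.uint8)
save(o,'crop0')
E
```

```text
(no output)
```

View pics/crop0.png

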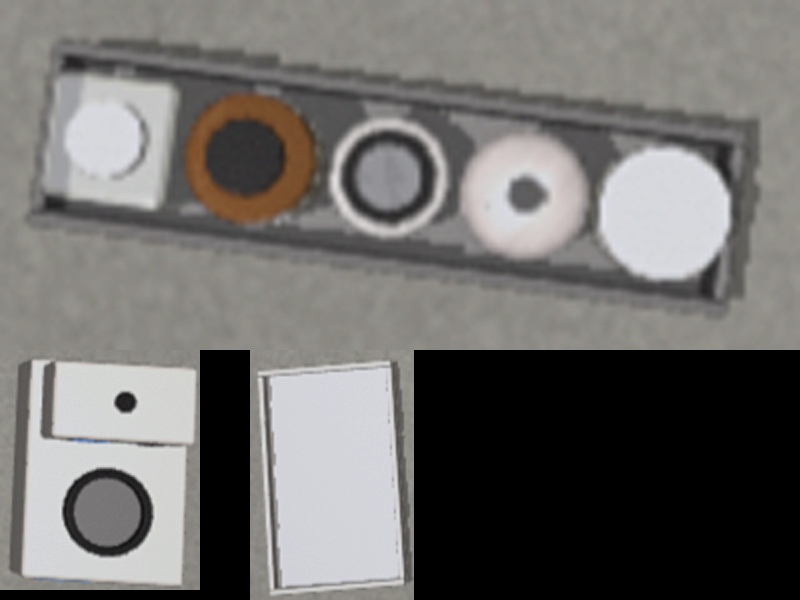

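```bash
cat >> h.py <<'E'
def ray(d,u,v,z):
    K=d['K'];T=np.linalg.inv(d['world_to_cam']); r=T[:3,:3]@[(u-K[0,2])/K[0,0],(v-K[1,2])/K[1,1],1]; o=T[:3,3]
    return o+r*(z-o[2])/r[2]
E
python3 - <<'E'
from h import *
d=load('top')
a=lambda X,Y,z: ray(d,212+(X+.5)/5-.5,245+(Y+.5)/5-.5,z)
for n,X,Y,z in [('flask',105,139,100),('bottle',246,157,104),('cell',388,177,59),('can',526,194,97),('jar',665,213,92),('TL',57,40,60),('TR',757,122,60),('BR',730,305,60),('BL',30,222,60)]:
    print(n,a(X,Y,z).round(1))
P=np.array([a(57,40,60),a(757,122,60),a(730,305,60),a(30,222,60)]);print('crate',P.mean(0).round(1))
e=(P[0]+P[3]-P[1]-P[2]);print('yaw',np.arctan2(-e[0],e[1]), np.linalg.norm(e)/2)
b=lambda X,Y,z,ox,oy,u0,v0: ray(d,u0+(X-ox+.5)/2-.5,v0+(Y-oy+.5)/2-.5,z)
print('cup',b(108,512,61,0,350,420,225),'floor',b(107,512,53,0,350,420,225))
T=np.array([b(*p,16,250,350,90,240) for p in[(259,372),(390,362),(404,582),(271,594)]]);print(T.round(1),T.mean(0))
C=cloud(d)
for n,u,v in [('crate cell',289,280),('cup floor',474,306),('tray',132,303),('table',200,200),('mouse',350,180),('adapter',268,170),('small',269,335)]: print(n,np.median(C[v-2:v+3,u-2:u+3].reshape(-1,3),0).round(1))
E
```

```text
flask [531.6 106.2 100. ]
bottle [526.5  59.8 104. ]
cell [521.1  14.7  59. ]
can [516.  -31.4  97. ]
jar [510.5 -77.4  92. ]
TL [566.  128.7  60. ]
TR [ 542.  -111.1   60. ]
BR [ 479.5 -102.5   60. ]
BL [503.8 136.3  60. ]
crate [522.8  12.9  60. ]
yaw -0.10070205734485634 240.53388253884324
cup [ 482.50689267 -300.15094483   61.        ] floor [ 482.21267014 -301.91906531   53.        ]
[[568.1 366.1  16. ]
 [579.  249.2  16. ]
 [383.9 230.2  16. ]
 [371.5 347.4  16. ]] [475.62944798 298.21720719  16.        ]
crate cell [521.1  15.   61. ]
cup floor [ 481.8 -303.5   53.4]
tray [475.5 298.1   5.5]
table [665.5 182.2   1.2]
mouse [701.4 -90.1  28.9]
adapter [716.8  56.8  29.3]
small [425.5  48.4  41. ]
```

>>> {"op": "servo_tool", "data": {
  "plan": [
    [0.074, -0.141, 0, 0, 0, -0.052, 1],
    [0.074, -0.141, 0, 0, 0, -0.052, 1],
    [0.074, -0.141, 0, 0, 0, -0.052, 1],
    [0.074, -0.141, 0, 0, 0, -0.052, 1],
    [0.074, -0.141, 0, 0, 0, -0.052, 1],
    [0.074, -0.141, 0, 0, 0, -0.052, 1],
    [0.074, -0.141, 0, 0, 0, -0.052, 1],
    [0.074, -0.141, 0, 0, 0, -0.052, 1],
    [0.074, -0.141, 0, 0, 0, -0.052, 1],
    [0.074, -0.141, 0, 0, 0, -0.052, 1],
    [0.074, -0.141, 0, 0, 0, -0.052, 1],
    [0.074, -0.141, 0, 0, 0, -0.052, 1],
    [0, 0, 0, 0, 0, 0, 1],
    [0, 0, 0, 0, 0, 0, 1]
  ]
}}

```text
clock: 1.85
position: [525.8, 60.7, 198.0]
ee_rot: [-0.669, 0.744, 0.0, -0.0]
contact_force: [-1.4, -0.6, 0.5]
gripper_width: 85.5
grasp_force: 0.0
```

>>> {"op": "servo_tool", "data": {
  "plan": [
    [0.002, -0.002, -0.08, 0, 0, 0, 1],
    [0, 0, -0.09, 0, 0, 0, 1],
    [0, 0, -0.09, 0, 0, 0, 1],
    [0, 0, -0.09, 0, 0, 0, 1],
    [0, 0, -0.06, 0, 0, 0, 1],
    [0, 0, -0.04, 0, 0, 0, 1],
    [0, 0, 0, 0, 0, 0, 1],
    [0, 0, 0, 0, 0, 0, 1],
    [0, 0, 0, 0, 0, 0, 0],
    [0, 0, 0, 0, 0, 0, 0],
    [0, 0, 0, 0, 0, 0, 0],
    [0, 0, 0, 0, 0, 0, 0],
    [0, 0, 0, 0, 0, 0, 0],
    [0, 0, 0, 0, 0, 0, 0]
  ]
}}

```text
clock: 3.6
position: [527.3, 60.3, 63.9]
ee_rot: [-0.669, 0.743, -0.0, 0.0]
contact_force: [-0.1, -0.6, 4.3]
gripper_width: 23.1
grasp_force: 59.1
```

```bash
python3 - <<'E'
from h import *
d=snap('scene'); a=cv2.resize(d['image'][140:300,220:420],None,fx=4,fy=4)[:600]
save(np.clip(a*1.4,0,255).astype(np.uint8),'s1')
w=snap('wrist'); save(np.clip(w['image']*1.4,0,255).astype(np.uint8),'w1'); print(w['K'],w['mount'].round(3)); print(arm.read_state()['gripper_width'])
E
```

```text
[[371.64829954   0.         321.87887561]
 [  0.         371.64829954 242.13506174]
 [  0.           0.           1.        ]] [[ 1.00000e-03 -9.45000e-01 -3.28000e-01  8.29440e+01]
 [ 1.00000e+00  1.00000e-03 -0.00000e+00 -1.02000e+00]
 [ 1.00000e-03 -3.28000e-01  9.45000e-01 -1.75315e+02]
 [ 0.00000e+00  0.00000e+00  0.00000e+00  1.00000e+00]]
23.520363909763564
```

View pics/s1.png

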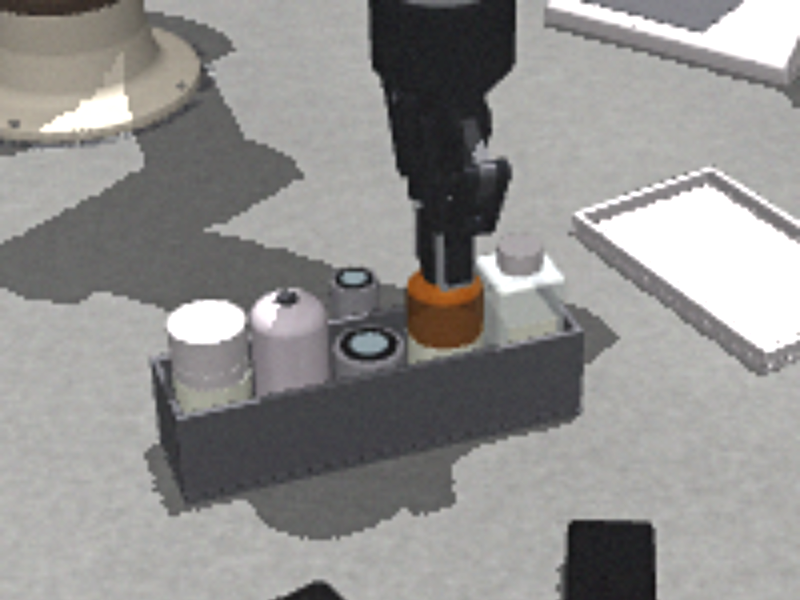

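View pics/w1.png

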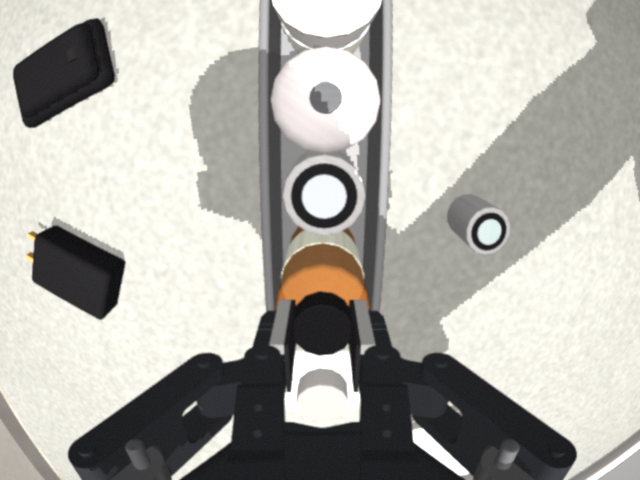

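```bash
python3 - <<'E'
from h import *
d=load('scene'); C=cloud(d)
for v in range(190,232,2): print(v,C[v,327].round(0),C[v,331].round(0),C[v,335].round(0), d['image'][v,331])
print(arm.read_state())
E
```

```text
190 [512.  60. 136.] [548.  52. 157.] [1334. -343.  659.] [25 28 30]
192 [513.  59. 132.] [553.  49. 155.] [579.  45. 169.] [27 25 26]
194 [516.  58. 128.] [559.  46. 154.] [578.  46. 164.] [25 28 24]
196 [516.  58. 124.] [556.  48. 147.] [572.  49. 155.] [27 27 27]
198 [516.  58. 118.] [562.  45. 146.] [573.  49. 151.] [21 20 21]
200 [514.  59. 112.] [547.  53. 131.] [550.  61. 130.] [16 14 15]
202 [521.  56. 111.] [546.  53. 126.] [549.  61. 124.] [27 32 32]
204 [527.  52. 110.] [544.  54. 119.] [548.  62. 119.] [27 31 32]
206 [532.  50. 108.] [550.  51. 118.] [552.  60. 116.] [28 27 31]
208 [531.  50. 103.] [545.  53. 110.] [548.  62. 108.] [32 30 34]
210 [531.  50.  97.] [545.  53. 104.] [549.  61. 104.] [42 41 45]
212 [533.  49.  93.] [543.  54.  98.] [539.  66.  92.] [72 80 89]
214 [538.  47.  92.] [544.  54.  93.] [547.  62.  92.] [120  65  23]
216 [539.  46.  87.] [1334. -343.  659.] [549.  61.  89.] [91 55 25]
218 [542.  44.  84.] [545.  53.  83.] [549.  61.  83.] [71 45 27]
220 [540.  46.  77.] [548.  51.  80.] [549.  61.  77.] [72 42 24]
222 [541.  45.  73.] [547.  52.  74
[... 357 characters left out ...]
1e-01, -4.02361434e-01,  4.57438439e-04,
       -8.00537528e-01, -5.25899516e-01]), 'joint_vel': array([-1.57423290e-03, -2.22336072e-03, -4.86635655e-04, -6.30320352e-04,
        7.58220116e-05,  5.85085200e-04]), 'joint_efforts': array([ 6.54901494e-02, -3.13480389e+01,  1.33155933e+01,  2.70894594e+00,
        1.84922484e-01,  4.40326650e-03]), 'position': array([527.28577397,  60.25480443,  63.94145525]), 'ee_rot': array([-6.68751788e-01,  7.43485560e-01, -3.07308382e-04,  4.16910911e-04]), 'contact_force': array([-0.53067426, -0.02461041,  4.70554913]), 'wrist_torque': array([-0.05013099,  0.13727385, -0.01101441]), 'grasp_force': 59.142953753471375, 'gripper_width': 23.520363909763564}
```

```bash
cat >> h.py <<'E'
def wcloud(w,s):
    from scipy.spatial.transform import Rotation as R
    K=w['K']; v,u=np.mgrid[:480,:640]; x=u-K[0,2]; y=v-K[1,2]; r=np.hypot(x,y)+1e-9; th=r/K[0,0]
    z=w['z_map']; t=np.tan(th); p=np.stack([x/r*t*z,y/r*t*z,z],-1)
    M=w['mount']; p=p@M[:3,:3].T+M[:3,3]
    return p@R.from_quat(s['ee_rot']).as_matrix().T+s['position'], p
E
python3 - <<'E'
from h import *
w=load('wrist'); s=arm.read_state(); print('hold',arm.hold_point_z)
C,p=wcloud(w,s)
for n,u,v in [('table',150,180),('table',500,400),('table',560,100),('celltop',325,195),('canplug',326,98),('mouse',70,75),('adapter',80,270),('amber',323,275),('cap',323,320),('tipL',285,325),('tipR',360,325),('tipL2',280,350),('flaskcap',322,385)]: print(n,C[v,u].round(1),p[v,u].round(1))
E
```

```text
hold 18.700000000000003
table [6.429e+02 1.900e+00 2.000e-01] [  45.8 -121.1   63.8]
table [476.7  54.8 168.1] [  10.8   49.6 -104.2]
table [ 3.453e+02 -3.020e+01 -3.000e-01] [109.1 171.4  64. ]
celltop [522.1  15.1  60.9] [45.5  0.4  3.1]
canplug [517.3 -29.5 103. ] [ 90.3   0.4 -39.1]
mouse [678.1 -81.   28.4] [ 124.6 -164.9   35.7]
adapter [704.   53.1  29.1] [ -11.5 -176.4   35. ]
amber [526.1  43.6  91.8] [ 16.7  -0.6 -27.8]
cap [527.4  55.8 109.3] [  4.4  -0.6 -45.4]
tipL [541.   49.7 120.7] [  9.  -14.8 -56.8]
tipR [513.1  52.7 120.7] [  9.   13.2 -56.8]
tipL2 [541.6  50.8 135.3] [  7.9 -15.3 -71.4]
flaskcap [532.   95.6 103.6] [-35.7  -1.  -39.6]
```

>>> {"op": "servo_tool", "data": {
  "plan": [
    [0, 0, 0, 0, 0, 0, 1],
    [0, 0, 0, 0, 0, 0, 1],
    [0, 0, 0, 0, 0, 0, 1],
    [0, 0, 0, 0, 0, 0, 1],
    [0, 0, 0, 0, 0, 0, 1],
    [0, 0, 0, 0, 0, 0, 1]
  ]
}}

```text
clock: 4.45
position: [526.9, 60.2, 63.4]
ee_rot: [-0.669, 0.744, -0.0, 0.0]
contact_force: [-0.9, -0.1, -1.0]
gripper_width: 85.7
grasp_force: 0.0
```

```bash
python3 - <<'E'
from h import *
s=arm.read_state(); print(s['gripper_width'],s['position'],s['contact_force'])
d=snap('scene'); a=cv2.resize(d['image'][120:270,230:430],None,fx=4,fy=4)
save(np.clip(a*1.6,0,255).astype(np.uint8),'s2')
C=cloud(d)
m=(abs(C[...,0]-527)<75)&(abs(C[...,1]-60)<40)&(C[...,2]>70)&(d['image'].max(-1)<70)
for lo in (440,460,480,500,520,540,560,580):
    k=m&(C[...,0]>=lo)&(C[...,0]<lo+20)
    if k.sum()>5: print(lo,k.sum(),np.percentile(C[k][:,2],[0,3,10,50]).round(0))
E
```

```text
85.65850100705057 [526.85817224  60.22106056  63.42235948] [-0.85365501 -0.07036272 -0.95882831]
440 14 [157. 158. 159. 166.]
460 48 [116. 119. 130. 168.]
480 167 [110. 112. 115. 136.]
500 136 [ 94. 109. 179. 265.]
520 433 [ 70.  77. 100. 265.]
540 1206 [ 70.  80. 188. 275.]
560 1316 [112. 147. 206. 299.]
580 384 [117. 123. 134. 184.]
```

View pics/s2.png

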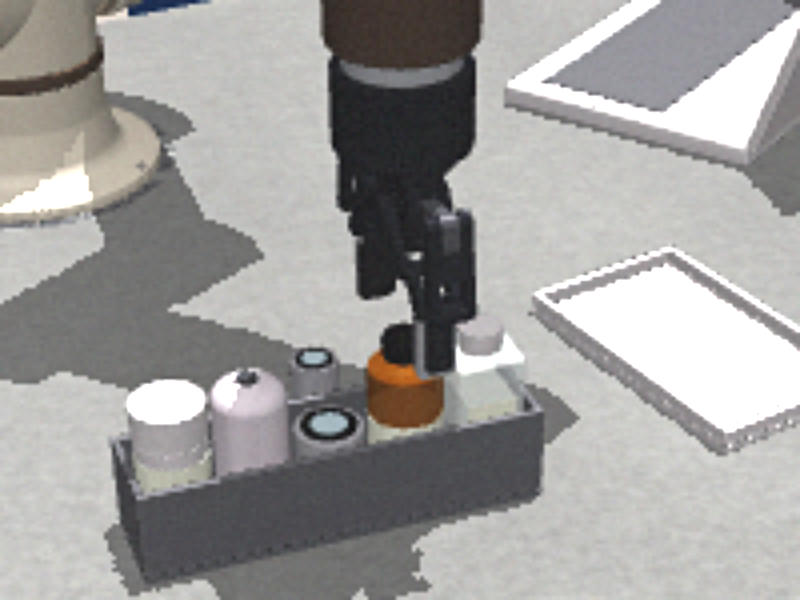

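```bash
python3 - <<'E'
from h import *
w=load('wrist'); s=arm.read_state()
C,p=wcloud(w,s)
for u,v in [(325,435),(325,470),(260,410),(260,430),(385,410),(205,365),(262,365),(380,365),(285,310),(290,380),(355,380)]: print(u,v,p[v,u].round(1))
d=load('scene');C=cloud(d)
for u in (338,345): print(u,[C[v,u].round(0).tolist() for v in range(170,216,3)])
E
```

```text
325 435 [   8.8   -0.2 -110.6]
325 470 [   8.8   -0.3 -122. ]
260 410 [  12.6  -17.1 -105.6]
260 430 [  14.8  -15.7 -114.7]
385 410 [  13.5   15.2 -106.4]
205 365 [ 11.4 -37.5 -86.1]
262 365 [  9.9 -19.9 -82.6]
380 365 [ 10.8  17.  -83.7]
285 310 [ 10.2 -15.6 -47.5]
290 380 [ -7.2 -12.7 -69.5]
355 380 [ -6.1  11.  -70.8]
338 [[564.0, 60.0, 209.0], [583.0, 50.0, 214.0], [592.0, 45.0, 213.0], [593.0, 45.0, 206.0], [596.0, 44.0, 201.0], [595.0, 44.0, 194.0], [599.0, 42.0, 190.0], [597.0, 43.0, 181.0], [595.0, 44.0, 173.0], [597.0, 43.0, 168.0], [600.0, 42.0, 162.0], [581.0, 51.0, 142.0], [582.0, 51.0, 135.0], [582.0, 51.0, 128.0], [581.0, 52.0, 120.0], [1334.0, -343.0, 659.0]]
345 [[219.0, 265.0, 2.0], [591.0, 62.0, 215.0], [594.0, 60.0, 210.0], [595.0, 60.0, 204.0], [596.0, 60.0, 197.0], [597.0, 59.0, 191.0], [599.0, 58.0, 185.0], [592.0, 62.0, 174.0], [591.0, 62.0, 166.0], [600.0, 58.0, 165.0], [600.0, 58.0, 158.0], [531.0, 96.0, 102.0], [535.0, 93.0, 98.0], [538.0, 92.0, 92.0], [550.0, 86.0, 92.0], [549.0, 87.0, 83.0]]
```

>>> {"op": "servo_tool", "data": {
  "plan": [
    [0, 0, -0.05, 0, 0, 0, 1],
    [0, 0, -0.05, 0, 0, 0, 1],
    [0, 0, 0, 0, 0, 0, 1],
    [0, 0, 0, 0, 0, 0, 0],
    [0, 0, 0, 0, 0, 0, 0],
    [0, 0, 0, 0, 0, 0, 0],
    [0, 0, 0, 0, 0, 0, 0],
    [0, 0, 0, 0, 0, 0, 0],
    [0, 0, 0, 0, 0, 0, 0]
  ]
}}

```text
clock: 5.62
position: [527.7, 60.5, 34.3]
ee_rot: [-0.669, 0.743, -0.0, 0.001]
contact_force: [1.1, 0.3, 4.7]
gripper_width: 41.8
grasp_force: 61.5
```

```bash
python3 - <<'E'
from h import *
s=arm.read_state(); print(s['gripper_width'],s['grasp_force'],s['position'],s['contact_force'])
d=snap('scene'); C=cloud(d)
for u in (331,335,339): print(u,[(v,*C[v,u].round(0).tolist(),int(d['image'][v,u].max())) for v in range(200,234,2)])
E
```

```text
41.79953352310409 61.45089665427804 [527.66008243  60.45576359  34.28708172] [1.07608037 0.26210502 4.7056584 ]
331 [(200, 555.0, 48.0, 136.0, 28), (202, 556.0, 48.0, 132.0, 32), (204, 557.0, 47.0, 128.0, 29), (206, 559.0, 46.0, 124.0, 25), (208, 560.0, 46.0, 120.0, 21), (210, 560.0, 46.0, 115.0, 23), (212, 554.0, 48.0, 106.0, 83), (214, 554.0, 48.0, 101.0, 82), (216, 552.0, 50.0, 94.0, 80), (218, 555.0, 48.0, 90.0, 81), (220, 553.0, 49.0, 84.0, 81), (222, 554.0, 48.0, 79.0, 80), (224, 554.0, 48.0, 74.0, 73), (226, 546.0, 52.0, 62.0, 64), (228, 545.0, 53.0, 57.0, 123), (230, 556.0, 48.0, 59.0, 55), (232, 557.0, 47.0, 55.0, 49)]
335 [(200, 584.0, 43.0, 153.0, 26), (202, 580.0, 45.0, 146.0, 26), (204, 582.0, 44.0, 142.0, 29), (206, 581.0, 45.0, 137.0, 23), (208, 581.0, 44.0, 132.0, 29), (210, 581.0, 45.0, 127.0, 26), (212, 576.0, 47.0, 118.0, 25), (214, 563.0, 54.0, 104.0, 29), (216, 562.0, 55.0, 97.0, 30), (218, 561.0, 55.0, 92.0, 29), (220, 564.0, 54.0, 89.0, 24), (222, 561.0, 55.0, 81.0, 27), (224, 555.0, 58.0, 72.0, 85), (226, 549.0, 61.0, 62.0, 105), (228, 554.0, 58.0, 60.0, 85), (230, 557.0, 57.0, 57.0, 52), (232, 558.0, 56.0, 52.0, 51)]
339 [(200, 590.0, 49.0, 155.0, 30), (202, 589.0, 50.0, 149.0, 24), (204, 584.0, 52.0, 141.0, 25), (206, 570.0, 60.0, 126.0, 35), (208, 576.0, 57.0, 125.0, 32), (210, 579.0, 55.0, 122.0, 26), (212, 580.0, 55.0, 118.0, 24), (214, 565.0, 63.0, 102.0, 27), (216, 562.0, 64.0, 95.0, 22), (218, 561.0, 65.0, 89.0, 24), (220, 562.0, 64.0, 84.0, 22), (222, 562.0, 64.0, 79.0, 30), (224, 544.0, 74.0, 60.0, 89), (226, 545.0, 74.0, 55.0, 101), (228, 557.0, 67.0, 59.0, 65), (230, 558.0, 66.0, 55.0, 48), (232, 559.0, 66.0, 50.0, 52)]
```

>>> {"op": "servo_tool", "data": {
  "plan": [
    [0, 0, 0.03, 0, 0, 0, 0],
    [0, 0, 0.07, 0, 0, 0, 0],
    [0, 0, 0.1, 0, 0, 0, 0],
    [0, 0, 0.1, 0, 0, 0, 0],
    [0, 0, 0.08, 0, 0, 0, 0],
    [0, 0, 0.02, 0, 0, 0, 0],
    [0, 0, 0, 0, 0, 0, 0]
  ]
}}

```text
clock: 6.55
position: [526.1, 60.1, 152.8]
ee_rot: [-0.668, 0.744, 0.0, -0.0]
contact_force: [-1.0, -0.0, -3.5]
gripper_width: 41.8
grasp_force: 61.1
```

>>> {"op": "servo_tool", "data": {
  "plan": [
    [0, 0.03, 0, 0, 0, 0, 0],
    [0, 0.07, 0, 0, 0, 0, 0],
    [0, 0.1, 0, 0, 0, 0, 0],
    [0, 0.12, 0, 0, 0, 0, 0],
    [0, 0.12, 0, 0, 0, 0, 0],
    [0, 0.12, 0, 0, 0, 0, 0],
    [0, 0.1, 0, 0, 0, 0, 0],
    [0, 0.08, 0, 0, 0, 0, 0],
    [0, 0.05, 0, 0, 0, 0, 0],
    [0, 0.02, 0, 0, 0, 0, 0],
    [0, 0, 0, 0, 0, 0, 0],
    [0, 0, 0, 0, 0, 0, 0]
  ]
}}

```text
clock: 8.05
position: [526.8, 302.4, 153.5]
ee_rot: [-0.668, 0.744, 0.0, -0.0]
contact_force: [-0.4, -1.1, -1.8]
gripper_width: 42.4
grasp_force: 61.1
```

>>> {"op": "servo_tool", "data": {
  "plan": [
    [0, 0, -0.04, 0, 0, 0, 0],
    [0, 0, -0.08, 0, 0, 0, 0],
    [0, 0, -0.1, 0, 0, 0, 0],
    [0, 0, -0.08, 0, 0, 0, 0],
    [0, 0, -0.05, 0, 0, 0, 0],
    [0, 0, -0.03, 0, 0, 0, 0],
    [0, 0, -0.012, 0, 0, 0, 0],
    [0, 0, -0.004, 0, 0, 0, 0],
    [0, 0, 0, 0, 0, 0, 0],
    [0, 0, 0, 0, 0, 0, 0]
  ]
}}

```text
clock: 9.3
position: [527.1, 303.5, 35.2]
ee_rot: [-0.669, 0.744, -0.0, 0.001]
contact_force: [-0.8, -0.4, -2.2]
gripper_width: 42.0
grasp_force: 61.1
```

>>> {"op": "servo_tool", "data": {
  "plan": [
    [0, 0, -0.003, 0, 0, 0, 0],
    [0, 0, 0, 0, 0, 0, 0],
    [0, 0, 0, 0, 0, 0, 0]
  ]
}}

```text
clock: 9.68
position: [527.1, 303.5, 34.4]
ee_rot: [-0.669, 0.743, -0.0, 0.0]
contact_force: [-1.7, 0.8, 2.2]
gripper_width: 42.6
grasp_force: 61.4
```

>>> {"op": "servo_tool", "data": {
  "plan": [
    [0, 0, 0, 0, 0, 0, 1],
    [0, 0, 0, 0, 0, 0, 1],
    [0, 0, 0, 0, 0, 0, 1],
    [0, 0, 0, 0, 0, 0, 1],
    [0, 0, 0, 0, 0, 0, 1],
    [0, 0, 0.07, 0, 0, 0, 1],
    [0, 0, 0.1, 0, 0, 0, 1],
    [0, 0, 0.1, 0, 0, 0, 1],
    [0, -0.1, 0, 0, 0, 0, 1],
    [-0.005, -0.15, 0, 0, 0, 0, 1],
    [-0.005, -0.16, 0, 0, 0, 0, 1],
    [-0.005, -0.16, 0, 0, 0, 0, 1],
    [-0.005, -0.16, 0, 0, 0, 0, 1],
    [-0.005, -0.16, 0, 0, 0, 0, 1],
    [-0.005, -0.13, 0, 0, 0, 0, 1],
    [-0.005, -0.08, 0, 0, 0, 0, 1],
    [-0.002, -0.016, 0, 0, 0, 0, 1],
    [0, 0, 0, 0, 0, 0, 1],
    [0, 0, 0, 0, 0, 0, 1]
  ]
}}

```text
clock: 12.05
position: [515.6, -31.0, 114.5]
ee_rot: [-0.669, 0.743, 0.0, -0.0]
contact_force: [-0.9, 0.4, -0.1]
gripper_width: 85.2
grasp_force: 0.0
```

```bash
python3 - <<'E'
from h import *
s=arm.read_state(); w=snap('wrist'); C,p=wcloud(w,s); print(s['position'])
d=snap('scene'); a=cv2.resize(d['image'][140:260,250:450],None,fx=3,fy=3); o=np.zeros((600,640,3),np.uint8); o[:360,:600]=a
b=cv2.resize(w['image'],(320,240)); o[360:600,:320]=b
save(np.clip(o*1.5,0,255).astype(np.uint8),'s3')
E
```

```text
[515.64790332 -31.04374179 114.52822838]
```

View pics/s3.png

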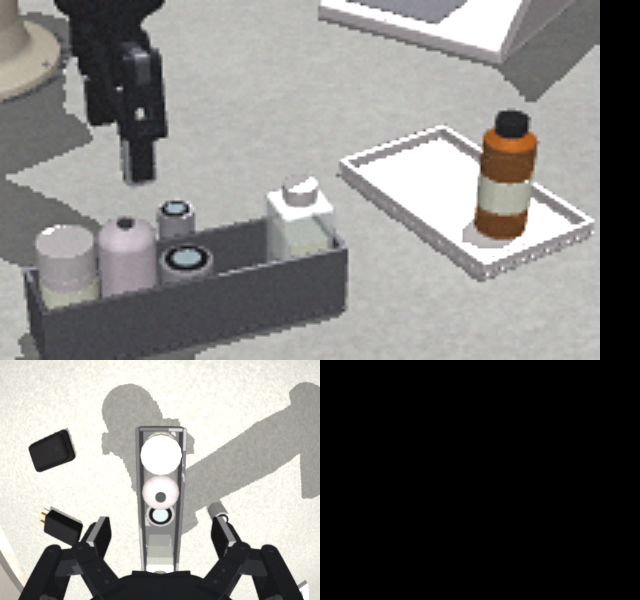

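>>> {"op": "servo_tool", "data": {
  "plan": [
    [0, 0, -0.06, 0, 0, 0, 1],
    [0, 0, -0.09, 0, 0, 0, 1],
    [0, 0, -0.08, 0, 0, 0, 1],
    [0, 0, -0.038, 0, 0, 0, 1],
    [0, 0, 0, 0, 0, 0, 1],
    [0, 0, 0, 0, 0, 0, 0],
    [0, 0, 0, 0, 0, 0, 0],
    [0, 0, 0, 0, 0, 0, 0],
    [0, 0, 0, 0, 0, 0, 0],
    [0, 0, 0, 0, 0, 0, 0],
    [0, 0, 0, 0, 0, 0, 0]
  ]
}}

```text
clock: 13.52
position: [516.8, -31.5, 35.6]
ee_rot: [-0.669, 0.743, -0.001, 0.001]
contact_force: [-0.7, 0.6, 5.4]
gripper_width: 41.5
grasp_force: 61.2
```

>>> {"op": "servo_tool", "data": {
  "plan": [
    [0, 0, 0.03, 0, 0, 0, 0],
    [0, 0, 0.07, 0, 0, 0, 0],
    [0, 0, 0.1, 0, 0, 0, 0],
    [0, 0, 0.1, 0, 0, 0, 0],
    [0, 0, 0.08, 0, 0, 0, 0],
    [0, 0, 0.02, 0, 0, 0, 0],
    [0, 0, 0, 0, 0, 0, 0]
  ]
}}

```text
clock: 14.4
position: [515.1, -31.6, 153.9]
ee_rot: [-0.669, 0.744, 0.0, -0.0]
contact_force: [0.5, 0.1, -2.2]
gripper_width: 41.7
grasp_force: 61.0
```

>>> {"op": "servo_tool", "data": {
  "plan": [
    [-0.01, 0.03, 0, 0, 0, 0, 0],
    [-0.02, 0.07, 0, 0, 0, 0, 0],
    [-0.03, 0.1, 0, 0, 0, 0, 0],
    [-0.035, 0.12, 0, 0, 0, 0, 0],
    [-0.035, 0.13, 0, 0, 0, 0, 0],
    [-0.035, 0.13, 0, 0, 0, 0, 0],
    [-0.035, 0.13, 0, 0, 0, 0, 0],
    [-0.035, 0.12, 0, 0, 0, 0, 0],
    [-0.03, 0.1, 0, 0, 0, 0, 0],
    [-0.02, 0.08, 0, 0, 0, 0, 0],
    [-0.01, 0.05, 0, 0, 0, 0, 0],
    [-0.005, 0.02, 0, 0, 0, 0, 0],
    [0, 0, 0, 0, 0, 0, 0],
    [0, 0, 0, 0, 0, 0, 0]
  ]
}}

```text
clock: 16.15
position: [425.8, 291.7, 154.2]
ee_rot: [-0.668, 0.744, -0.0, -0.0]
contact_force: [-1.0, -0.0, -1.2]
gripper_width: 41.4
grasp_force: 61.0
```

>>> {"op": "servo_tool", "data": {
  "plan": [
    [0, 0, -0.04, 0, 0, 0, 0],
    [0, 0, -0.08, 0, 0, 0, 0],
    [0, 0, -0.1, 0, 0, 0, 0],
    [0, 0, -0.08, 0, 0, 0, 0],
    [0, 0, -0.05, 0, 0, 0, 0],
    [0, 0, -0.03, 0, 0, 0, 0],
    [0, 0, -0.012, 0, 0, 0, 0],
    [0, 0, -0.004, 0, 0, 0, 0],
    [0, 0, 0, 0, 0, 0, 0],
    [0, 0, 0, 0, 0, 0, 0]
  ]
}}

```text
clock: 17.4
position: [425.9, 292.7, 36.0]
ee_rot: [-0.669, 0.744, 0.0, 0.001]
contact_force: [-0.2, -0.1, -2.6]
gripper_width: 41.4
grasp_force: 61.0
```

>>> {"op": "servo_tool", "data": {
  "plan": [
    [0, 0, -0.004, 0, 0, 0, 0],
    [0, 0, 0, 0, 0, 0, 0],
    [0, 0, 0, 0, 0, 0, 1],
    [0, 0, 0, 0, 0, 0, 1],
    [0, 0, 0, 0, 0, 0, 1],
    [0, 0, 0, 0, 0, 0, 1],
    [0, 0, 0, 0, 0, 0, 1],
    [0, 0, 0.07, 0, 0, 0, 1],
    [0, 0, 0.1, 0, 0, 0, 1],
    [0, 0, 0.1, 0, 0, 0, 1]
  ]
}}

```text
clock: 18.65
position: [425.6, 292.2, 116.0]
ee_rot: [-0.669, 0.744, -0.0, -0.0]
contact_force: [0.3, -0.2, -0.3]
gripper_width: 85.2
grasp_force: 0.0
```

>>> {"op": "servo_tool", "data": {
  "plan": [
    [0.035, -0.1, 0, 0, 0, -0.0876, 1],
    [0.035, -0.1, 0, 0, 0, -0.0876, 1],
    [0.035, -0.1, 0, 0, 0, -0.0876, 0.7],
    [0.035, -0.1, 0, 0, 0, -0.0876, 0.7],
    [0.035, -0.1, 0, 0, 0, -0.0876, 0.7],
    [0.035, -0.1, 0, 0, 0, -0.0876, 0.7],
    [0.035, -0.1, 0, 0, 0, -0.0876, 0.7],
    [0.035, -0.1, 0, 0, 0, -0.0876, 0.7],
    [0.035, -0.1, 0, 0, 0, -0.0876, 0.7],
    [0.003, -0.025, 0, 0, 0, 0, 0.7],
    [0, 0, 0, 0, 0, 0, 0.7],
    [0, 0, 0, 0, 0, 0, 0.7]
  ]
}}

```text
clock: 20.15
position: [520.9, 15.6, 115.3]
ee_rot: [0.055, 0.998, 0.0, 0.0]
contact_force: [0.1, 0.0, 0.5]
gripper_width: 59.9
grasp_force: 0.0
```

```bash
python3 - <<'E'
from h import *
s=arm.read_state(); w=snap('wrist'); C,p=wcloud(w,s); print(s['position'],s['ee_rot'],s['gripper_width'],s['joints'])
np.save('Cw.npy',C)
save(np.clip(w['image']*1.3,0,255).astype(np.uint8),'w3')
E
```

```text
[520.92924596  15.58251558 115.33727305] [5.50734813e-02 9.98482303e-01 5.05104752e-05 7.59824798e-06] 59.88405042310907 [ 3.41488239e-01  2.88896166e-01 -3.63700574e-01 -1.09896209e-04
 -9.18146551e-01 -2.02242055e+00]
```

View pics/w3.png

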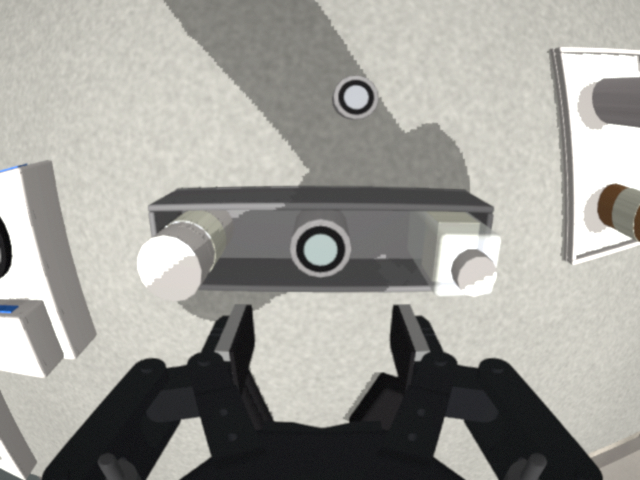

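```bash
python3 - <<'E'
from h import *
C=np.load('Cw.npy'); print(C[249,321], [C[249,c].round(1).tolist() for c in (292,296,346,350)],C[220,321],C[276,321])
E
```

```text
[522.13720895  16.59569828  60.78206663] [[520.9, -2.7, 58.5], [521.1, -0.1, 58.5], [524.7, 33.1, 58.7], [525.2, 35.7, 58.3]] [503.13884849  18.69540759  58.21438099] [542.06396778  14.38401336  59.61104948]
```

>>> {"op": "servo_tool", "data": {
  "plan": [
    [0, -0.002, -0.06, 0, 0, 0, 0.7],
    [0, 0, -0.09, 0, 0, 0, 0.7],
    [0, 0, -0.09, 0, 0, 0, 0.7],
    [0, 0, -0.08, 0, 0, 0, 0.7],
    [0, 0, -0.05, 0, 0, 0, 0.7],
    [0, 0, -0.015, 0, 0, 0, 0.7],
    [0, 0, 0, 0, 0, 0, 0.7],
    [0, 0, 0, 0, 0, 0, 0.7]
  ]
}}

```text
clock: 21.2
position: [521.9, 14.6, 0.7]
ee_rot: [0.056, 0.998, 0.0, 0.001]
contact_force: [0.5, 0.3, 0.5]
gripper_width: 59.7
grasp_force: 0.0
```

>>> {"op": "servo_tool", "data": {
  "plan": [
    [0, 0.004, 0, 0, 0, 0, 0.7],
    [0, 0, 0, 0, 0, 0, 0],
    [0, 0, 0, 0, 0, 0, 0],
    [0, 0, 0, 0, 0, 0, 0],
    [0, 0, 0, 0, 0, 0, 0],
    [0, 0, 0, 0, 0, 0, 0]
  ]
}}

```text
clock: 21.95
position: [521.6, 15.6, 0.7]
ee_rot: [0.056, 0.998, 0.0, 0.001]
contact_force: [-1.7, -0.8, 5.9]
gripper_width: 40.0
grasp_force: 60.6
```

>>> {"op": "servo_tool", "data": {
  "plan": [
    [0, 0, 0.03, 0, 0, 0, 0],
    [0, 0, 0.07, 0, 0, 0, 0],
    [0, 0, 0.1, 0, 0, 0, 0],
    [0, 0, 0.1, 0, 0, 0, 0],
    [0, 0, 0.08, 0, 0, 0, 0],
    [0, 0, 0.05, 0, 0, 0, 0],
    [0, 0, 0, 0, 0, 0, 0],
    [0, 0, 0, 0, 0, 0, 0]
  ]
}}

```text
clock: 22.95
position: [520.2, 15.4, 127.7]
ee_rot: [0.056, 0.998, -0.0, -0.001]
contact_force: [0.4, -0.3, -1.7]
gripper_width: 40.2
grasp_force: 60.7
```

>>> {"op": "servo_tool", "data": {
  "plan": [
    [0, -0.03, 0, 0, 0, 0, 0],
    [-0.01, -0.07, 0, 0, 0, 0, 0],
    [-0.015, -0.1, 0, 0, 0, 0, 0],
    [-0.015, -0.12, 0, 0, 0, 0, 0],
    [-0.015, -0.13, 0, 0, 0, 0, 0],
    [-0.015, -0.13, 0, 0, 0, 0, 0],
    [-0.015, -0.12, 0, 0, 0, 0, 0],
    [-0.015, -0.11, 0, 0, 0, 0, 0],
    [-0.015, -0.1, 0, 0, 0, 0, 0],
    [-0.01, -0.08, 0, 0, 0, 0, 0],
    [-0.002, -0.05, 0, 0, 0, 0, 0],
    [0, -0.015, 0, 0, 0, 0, 0],
    [0, 0, 0, 0, 0, 0, 0],
    [0, 0, 0, 0, 0, 0, 0]
  ]
}}

```text
clock: 24.7
position: [483.1, -300.3, 128.8]
ee_rot: [0.056, 0.998, 0.0, -0.0]
contact_force: [0.0, -0.3, -2.4]
gripper_width: 40.1
grasp_force: 60.8
```

```bash
python3 - <<'E'
from h import *
s=arm.read_state(); w=snap('wrist'); C,p=wcloud(w,s); print(s['position'])
np.save('Cw.npy',C)
save(np.clip(w['image']*1.3,0,255).astype(np.uint8),'w4')
E
```

```text
[ 483.12559594 -300.32670966  128.80157333]
```

View pics/w4.png

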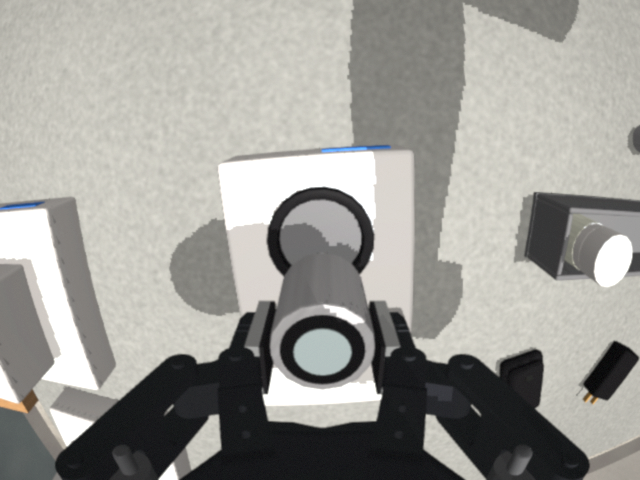

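```bash
python3 - <<'E'
from h import *
from scipy.optimize import least_squares
C=np.load('Cw.npy'); im=load('wrist')['image'].max(-1)
m=(im<60)&(abs(C[...,2]-61)<3)&(np.hypot(C[...,0]-482,C[...,1]+301)<48)
P=C[m]; print(m.sum())
r=least_squares(lambda q:np.hypot(P[:,0]-q[0],P[:,1]-q[1])-34,[482,-301],loss='soft_l1'); print(r.x, r.cost)
im=load('wrist')['image']
print(C[348,322], C[200,320],C[240,272],C[240,369])
E
```

```text
2232
[ 483.47157093 -299.93043528] 2612.1019362069155
[ 481.86216906 -298.46033955  188.95936594] [ 456.36233211 -296.92583337   52.19524754] [ 479.15372311 -333.18996375   59.93300168] [ 486.2711798  -265.98643912   60.94979455]
```

>>> {"op": "servo_tool", "data": {
  "plan": [
    [0, 0, -0.04, 0, 0, 0, 0],
    [0, 0, -0.06, 0, 0, 0, 0],
    [0, 0, -0.06, 0, 0, 0, 0],
    [0, 0, -0.05, 0, 0, 0, 0],
    [0, 0, -0.03, 0, 0, 0, 0],
    [0, 0, -0.015, 0, 0, 0, 0],
    [0, 0, -0.007, 0, 0, 0, 0],
    [0, 0, 0, 0, 0, 0, 0],
    [0, 0, 0, 0, 0, 0, 0]
  ]
}}

```text
clock: 25.88
position: [483.4, -301.1, 50.7]
ee_rot: [0.056, 0.998, -0.0, 0.001]
contact_force: [-0.2, -0.7, -2.0]
gripper_width: 40.4
grasp_force: 60.8
```

>>> {"op": "servo_tool", "data": {
  "plan": [
    [0, 0, -0.003, 0, 0, 0, 0],
    [0, 0, 0, 0, 0, 0, 0]
  ]
}}

```text
clock: 26.12
position: [483.0, -301.0, 49.4]
ee_rot: [0.056, 0.998, -0.0, 0.0]
contact_force: [0.3, 0.0, -1.1]
gripper_width: 40.4
grasp_force: 60.8
```

>>> {"op": "servo_tool", "data": {
  "plan": [
    [0, 0, -0.003, 0, 0, 0, 0],
    [0, 0, 0, 0, 0, 0, 0],
    [0, 0, 0, 0, 0, 0, 0]
  ]
}}

```text
clock: 26.5
position: [483.2, -301.1, 48.7]
ee_rot: [0.056, 0.998, -0.0, 0.0]
contact_force: [-1.0, 0.4, 0.7]
gripper_width: 40.3
grasp_force: 61.0
```

>>> {"op": "servo_tool", "data": {
  "plan": [
    [0, 0, 0, 0, 0, 0, 0.8],
    [0, 0, 0, 0, 0, 0, 0.8],
    [0, 0, 0, 0, 0, 0, 0.8],
    [0, 0, 0, 0, 0, 0, 0.8],
    [0, 0, 0.05, 0, 0, 0, 0.8],
    [0, 0, 0.1, 0, 0, 0, 0.8],
    [0, 0, 0.1, 0, 0, 0, 0.8],
    [0, 0, 0.02, 0, 0, 0, 1]
  ]
}}

```text
clock: 27.5
position: [484.7, -301.7, 132.8]
ee_rot: [0.056, 0.998, -0.001, 0.003]
contact_force: [0.1, -1.1, 0.2]
gripper_width: 83.9
grasp_force: 0.0
```

>>> {"op": "servo_tool", "data": {
  "plan": [
    [0, 0.08, 0, 0, 0, 0, 1],
    [-0.01, 0.13, 0, 0, 0, 0.0876, 1],
    [-0.01, 0.14, 0, 0, 0, 0.0876, 1],
    [-0.02, 0.14, 0, 0, 0, 0.0876, 1],
    [-0.02, 0.14, 0, 0, 0, 0.0876, 1],
    [-0.02, 0.14, 0, 0, 0, 0.0876, 1],
    [-0.02, 0.14, 0, 0, 0, 0.0876, 1],
    [-0.02, 0.14, 0, 0, 0, 0.0876, 1],
    [-0.02, 0.14, 0, 0, 0, 0.0876, 1],
    [-0.02, 0.14, 0, 0, 0, 0.0876, 1],
    [-0.01, 0.14, 0, 0, 0, 0, 1],
    [-0.01, 0.14, 0, 0, 0, 0, 1],
    [-0.01, 0.14, 0, 0, 0, 0, 1],
    [0, 0.14, 0, 0, 0, 0, 1],
    [0, 0.09, 0, 0, 0, 0, 1],
    [0, 0, 0, 0, 0, 0, 1],
    [0, 0, 0, 0, 0, 0, 1]
  ]
}}

```text
clock: 29.62
position: [425.6, 292.0, 129.0]
ee_rot: [-0.668, 0.744, -0.0, -0.001]
contact_force: [-0.4, -0.4, 0.4]
gripper_width: 85.6
grasp_force: 0.0
```

```bash
python3 - <<'E'
from h import *
s=arm.read_state(); w=snap('wrist'); C,p=wcloud(w,s); print(s['position'],s['ee_rot'])
t=snap('top'); o=np.zeros((600,700,3),np.uint8)
o[:360,:480]=cv2.resize(w['image'],(480,360)); o[360:600,:420]=cv2.resize(t['image'][225:345,420:630],None,fx=2,fy=2)
o[360:600,430:630]=cv2.resize(load('top')['image'][250:350,90:173],(200,240))
save(np.clip(o*1.4,0,255).astype(np.uint8),'w5')
Ct=cloud(t); k=(abs(Ct[...,0]-483)<45)&(abs(Ct[...,1]+301)<45)&(Ct[...,2]>98)&(Ct[...,2]<115); print(k.sum(),Ct[k].mean(0),Ct[k].ptp(0) if hasattr(Ct,'ptp') else np.ptp(Ct[k],0))
for n,x,y in (('can',426,293),('bot',527,303)):
    k=(abs(C[...,0]-x)<40)&(abs(C[...,1]-y)<40)&(C[...,2]>60)&(C[...,2]<112); print(n,k.sum(),((C[k].min(0)+C[k].max(0))/2).round(1),C[k].max(0))
E
```

```text
[425.63917099 291.99056324 129.0492121 ] [-6.68409361e-01  7.43793209e-01 -1.13946696e-05 -7.66968600e-04]
545 [ 482.71062514 -299.05385614  107.15551116] [40.69251192 40.55974766 13.47825244]
can 4220 [427.1 293.5  82.1] [448.64667644 314.94631993 104.09134227]
bot 3869 [527.6 304.5  85.4] [549.39588665 326.34122762 110.72431853]
```

View pics/w5.png

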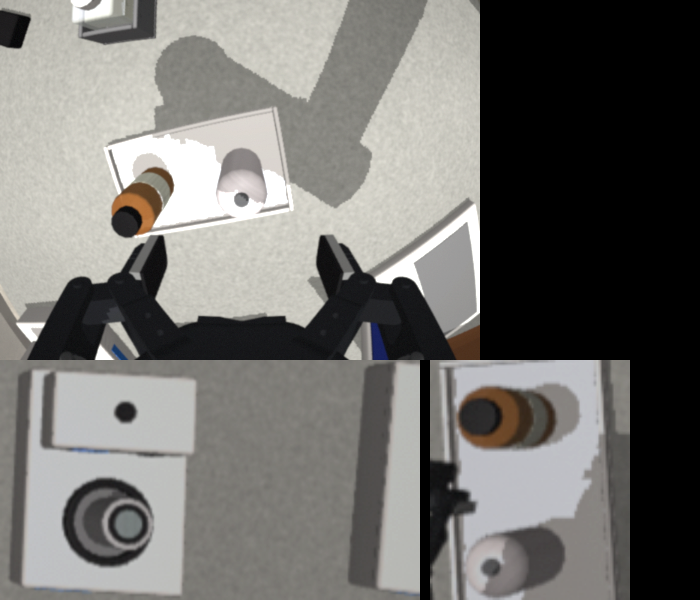

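>>> {"op": "servo_tool", "data": {
  "plan": [
    [0, 0.003, -0.06, 0, 0, 0, 1],
    [0, 0, -0.09, 0, 0, 0, 1],
    [0, 0, -0.09, 0, 0, 0, 1],
    [0, 0, -0.05, 0, 0, 0, 1],
    [0, 0, -0.025, 0, 0, 0, 1],
    [0, 0, 0, 0, 0, 0, 1],
    [0, 0, 0, 0, 0, 0, 0],
    [0, 0, 0, 0, 0, 0, 0],
    [0, 0, 0, 0, 0, 0, 0],
    [0, 0, 0, 0, 0, 0, 0],
    [0, 0, 0, 0, 0, 0, 0],
    [0, 0, 0, 0, 0, 0, 0]
  ]
}}

```text
clock: 31.22
position: [426.5, 294.5, 35.9]
ee_rot: [-0.669, 0.743, 0.0, 0.001]
contact_force: [-1.5, -0.4, 5.5]
gripper_width: 41.8
grasp_force: 61.2
```

>>> {"op": "servo_tool", "data": {
  "plan": [
    [0, 0, 0.03, 0, 0, 0, 0],
    [0, 0, 0.07, 0, 0, 0, 0],
    [0, 0, 0.1, 0, 0, 0, 0],
    [0, 0, 0.1, 0, 0, 0, 0],
    [0, 0, 0.08, 0, 0, 0, 0],
    [0, 0, 0.02, 0, 0, 0, 0],
    [0, 0, 0, 0, 0, 0, 0]
  ]
}}

```text
clock: 32.1
position: [425.6, 293.6, 154.5]
ee_rot: [-0.669, 0.744, 0.0, -0.0]
contact_force: [0.6, 0.5, -2.5]
gripper_width: 41.7
grasp_force: 60.9
```

>>> {"op": "servo_tool", "data": {
  "plan": [
    [0.005, -0.02, 0, 0, 0, 0, 0],
    [0.01, -0.05, 0, 0, 0, 0, 0],
    [0.02, -0.08, 0, 0, 0, 0, 0],
    [0.03, -0.1, 0, 0, 0, 0, 0],
    [0.035, -0.12, 0, 0, 0, 0, 0],
    [0.035, -0.13, 0, 0, 0, 0, 0],
    [0.035, -0.13, 0, 0, 0, 0, 0],
    [0.035, -0.13, 0, 0, 0, 0, 0],
    [0.035, -0.12, 0, 0, 0, 0, 0],
    [0.03, -0.1, 0, 0, 0, 0, 0],
    [0.02, -0.07, 0, 0, 0, 0, 0],
    [0.01, -0.03, 0, 0, 0, 0, 0],
    [0, 0, 0, 0, 0, 0, 0],
    [0, 0, 0, 0, 0, 0, 0]
  ]
}}

```text
clock: 33.85
position: [515.7, -29.7, 154.8]
ee_rot: [-0.669, 0.743, 0.0, -0.0]
contact_force: [0.7, 0.6, -1.1]
gripper_width: 41.6
grasp_force: 60.9
```

>>> {"op": "servo_tool", "data": {
  "plan": [
    [0, -0.003, -0.04, 0, 0, 0, 0],
    [0, 0, -0.06, 0, 0, 0, 0],
    [0, 0, -0.06, 0, 0, 0, 0],
    [0, 0, -0.05, 0, 0, 0, 0],
    [0, 0, -0.04, 0, 0, 0, 0],
    [0, 0, 0, 0, 0, 0, 0]
  ]
}}

```text
clock: 34.6
position: [515.3, -31.0, 78.9]
ee_rot: [-0.669, 0.744, 0.001, -0.001]
contact_force: [-0.7, -0.0, -1.8]
gripper_width: 41.8
grasp_force: 61.0
```

>>> {"op": "servo_tool", "data": {
  "plan": [
    [0, 0, -0.03, 0, 0, 0, 0],
    [0, 0, -0.04, 0, 0, 0, 0],
    [0, 0, -0.04, 0, 0, 0, 0],
    [0, 0, -0.02, 0, 0, 0, 0],
    [0, 0, -0.012, 0, 0, 0, 0],
    [0, 0, -0.005, 0, 0, 0, 0],
    [0, 0, 0, 0, 0, 0, 0],
    [0, 0, 0, 0, 0, 0, 0]
  ]
}}

```text
clock: 35.6
position: [516.3, -30.9, 36.0]
ee_rot: [-0.669, 0.744, -0.0, 0.0]
contact_force: [-0.5, 0.6, -0.9]
gripper_width: 41.3
grasp_force: 61.0
```

Nearly on the floor; set down, release, go for the bottle at (527.4, 304).

>>> {"op": "servo_tool", "data": {
  "plan": [
    [0, 0, -0.003, 0, 0, 0, 0],
    [0, 0, 0, 0, 0, 0, 0],
    [0, 0, 0, 0, 0, 0, 1],
    [0, 0, 0, 0, 0, 0, 1],
    [0, 0, 0, 0, 0, 0, 1],
    [0, 0, 0, 0, 0, 0, 1],
    [0, 0, 0, 0, 0, 0, 1],
    [0, 0, 0.07, 0, 0, 0, 1],
    [0, 0, 0.1, 0, 0, 0, 1],
    [0, 0, 0.1, 0, 0, 0, 1]
  ]
}}

```text
clock: 36.85
position: [515.8, -31.0, 116.6]
ee_rot: [-0.669, 0.744, 0.0, -0.0]
contact_force: [0.7, 0.3, -0.9]
gripper_width: 85.5
grasp_force: 0.0
```

>>> {"op": "servo_tool", "data": {
  "plan": [
    [0, 0.08, 0, 0, 0, 0, 1],
    [0.005, 0.13, 0, 0, 0, 0, 1],
    [0.005, 0.15, 0, 0, 0, 0, 1],
    [0.005, 0.15, 0, 0, 0, 0, 1],
    [0.005, 0.15, 0, 0, 0, 0, 1],
    [0.005, 0.15, 0, 0, 0, 0, 1],
    [0.005, 0.13, 0, 0, 0, 0, 1],
    [0.005, 0.1, 0, 0, 0, 0, 1],
    [0.003, 0.06, 0, 0, 0, 0, 1],
    [0, 0.015, 0, 0, 0, 0, 1],
    [0, 0, 0, 0, 0, 0, 1],
    [0, 0, 0, 0, 0, 0, 1]
  ]
}}

```text
clock: 38.35
position: [527.4, 302.5, 116.0]
ee_rot: [-0.668, 0.744, 0.0, -0.0]
contact_force: [0.4, -0.4, -0.7]
gripper_width: 85.3
grasp_force: 0.0
```

>>> {"op": "servo_tool", "data": {
  "plan": [
    [0, 0.002, -0.06, 0, 0, 0, 1],
    [0, 0, -0.09, 0, 0, 0, 1],
    [0, 0, -0.08, 0, 0, 0, 1],
    [0, 0, -0.042, 0, 0, 0, 1],
    [0, 0, 0, 0, 0, 0, 1],
    [0, 0, 0, 0, 0, 0, 0],
    [0, 0, 0, 0, 0, 0, 0],
    [0, 0, 0, 0, 0, 0, 0],
    [0, 0, 0, 0, 0, 0, 0],
    [0, 0, 0, 0, 0, 0, 0],
    [0, 0, 0, 0, 0, 0, 0]
  ]
}}

```text
clock: 39.72
position: [528.0, 304.6, 35.7]
ee_rot: [-0.669, 0.743, -0.0, 0.001]
contact_force: [-1.3, -0.4, 5.7]
gripper_width: 41.9
grasp_force: 60.9
```

>>> {"op": "servo_tool", "data": {
  "plan": [
    [0, 0, 0.03, 0, 0, 0, 0],
    [0, 0, 0.07, 0, 0, 0, 0],
    [0, 0, 0.1, 0, 0, 0, 0],
    [0, 0, 0.1, 0, 0, 0, 0],
    [0, 0, 0.08, 0, 0, 0, 0],
    [0, 0, 0.02, 0, 0, 0, 0],
    [0, 0, 0, 0, 0, 0, 0]
  ]
}}

```text
clock: 40.6
position: [527.0, 303.9, 153.7]
ee_rot: [-0.669, 0.744, 0.0, -0.0]
contact_force: [-0.2, -0.1, -2.3]
gripper_width: 41.4
grasp_force: 61.0
```

>>> {"op": "servo_tool", "data": {
  "plan": [
    [0, -0.03, 0, 0, 0, 0, 0],
    [0, -0.07, 0, 0, 0, 0, 0],
    [0, -0.1, 0, 0, 0, 0, 0],
    [0, -0.12, 0, 0, 0, 0, 0],
    [0, -0.12, 0, 0, 0, 0, 0],
    [0, -0.12, 0, 0, 0, 0, 0],
    [0, -0.1, 0, 0, 0, 0, 0],
    [0, -0.08, 0, 0, 0, 0, 0],
    [0, -0.05, 0, 0, 0, 0, 0],
    [0, -0.02, 0, 0, 0, 0, 0],
    [0, 0, 0, 0, 0, 0, 0],
    [0, 0, 0, 0, 0, 0, 0]
  ]
}}

```text
clock: 42.1
position: [527.5, 61.7, 154.2]
ee_rot: [-0.669, 0.743, 0.0, 0.0]
contact_force: [-0.2, -0.4, -2.1]
gripper_width: 42.2
grasp_force: 61.0
```

>>> {"op": "servo_tool", "data": {
  "plan": [
    [-0.002, -0.006, -0.04, 0, 0, 0, 0],
    [0, 0, -0.06, 0, 0, 0, 0],
    [0, 0, -0.06, 0, 0, 0, 0],
    [0, 0, -0.05, 0, 0, 0, 0],
    [0, 0, -0.04, 0, 0, 0, 0],
    [0, 0, 0, 0, 0, 0, 0]
  ]
}}

```text
clock: 42.85
position: [526.2, 59.1, 78.2]
ee_rot: [-0.669, 0.744, 0.0, -0.001]
contact_force: [-0.2, 0.7, -1.6]
gripper_width: 41.9
grasp_force: 61.0
```

>>> {"op": "servo_tool", "data": {
  "plan": [
    [0, 0, -0.03, 0, 0, 0, 0],
    [0, 0, -0.04, 0, 0, 0, 0],
    [0, 0, -0.04, 0, 0, 0, 0],
    [0, 0, -0.02, 0, 0, 0, 0],
    [0, 0, -0.012, 0, 0, 0, 0],
    [0, 0, -0.003, 0, 0, 0, 0],
    [0, 0, 0, 0, 0, 0, 0],
    [0, 0, 0, 0, 0, 0, 0]
  ]
}}

```text
clock: 43.85
position: [527.1, 59.4, 36.1]
ee_rot: [-0.669, 0.744, -0.0, 0.0]
contact_force: [0.3, -0.1, -1.6]
gripper_width: 41.8
grasp_force: 61.1
```

>>> {"op": "servo_tool", "data": {
  "plan": [
    [0, 0.001, -0.003, 0, 0, 0, 0],
    [0, 0, 0, 0, 0, 0, 0],
    [0, 0, 0, 0, 0, 0, 0]
  ]
}}

```text
clock: 44.22
position: [527.2, 59.6, 35.7]
ee_rot: [-0.669, 0.743, -0.0, 0.0]
contact_force: [-1.7, -0.8, 5.7]
gripper_width: 42.3
grasp_force: 61.6
```

Seated. Release, rise and clear the view toward +y.

>>> {"op": "servo_tool", "data": {
  "plan": [
    [0, 0, 0, 0, 0, 0, 1],
    [0, 0, 0, 0, 0, 0, 1],
    [0, 0, 0, 0, 0, 0, 1],
    [0, 0, 0, 0, 0, 0, 1],
    [0, 0, 0, 0, 0, 0, 1],
    [0, 0, 0.07, 0, 0, 0, 1],
    [0, 0, 0.1, 0, 0, 0, 1],
    [0, 0, 0.15, 0, 0, 0, 1],
    [0, 0.1, 0.05, 0, 0, 0, 1],
    [0, 0.15, 0, 0, 0, 0, 1],
    [0, 0.15, 0, 0, 0, 0, 1],
    [0, 0.15, 0, 0, 0, 0, 1],
    [0, 0.15, 0, 0, 0, 0, 1],
    [0, 0.1, 0, 0, 0, 0, 1],
    [0, 0, 0, 0, 0, 0, 1],
    [0, 0, 0, 0, 0, 0, 1]
  ]
}}

```text
clock: 46.22
position: [526.6, 298.9, 145.7]
ee_rot: [-0.668, 0.744, 0.0, -0.001]
contact_force: [0.3, -0.4, -0.8]
gripper_width: 85.5
grasp_force: 0.0
```

```bash
python3 - <<'E'
from h import *
d=snap('top'); im=d['image']; s=snap('scene')['image']
o=np.zeros((600,800,3),np.uint8); o[:350]=cv2.resize(im[245:315,212:372],None,fx=5,fy=5,interpolation=cv2.INTER_CUBIC)
o[350:590,:200]=cv2.resize(im[225:345,420:520],None,fx=2,fy=2); o[350:600,200:800]=cv2.resize(s[180:305,120:420],None,fx=2,fy=2)
save(np.clip(o*1.5,0,255).astype(np.uint8),'f')
E
```

```text
(no output)
```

View pics/f.png

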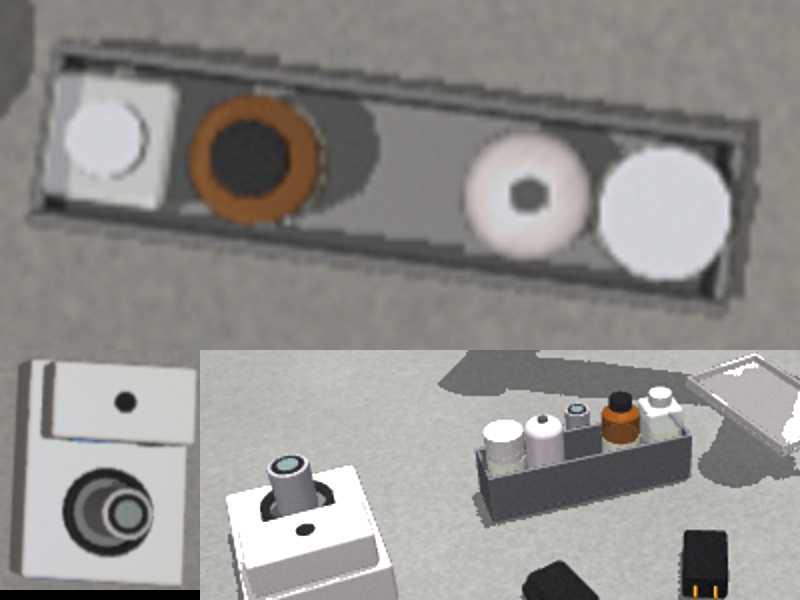

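The picture shows the bottle cap at (250,158) and the canister plug at (528,195), each about 1 mm from its starting spot. The cell is upright in the seat, and the mouse and adapter are where they lay.

```bash
python3 -c "
from bench import arm
print(arm.job_done())"
```

```text
the job is handed in; nothing more can be done
None
```

I handed the job in at about 46 s: the cell is upright in the analyser seat, the bottle and canister are back in the crate about 1 mm from where they stood, and the mouse and adapter were not touched. My first grip closed on the bottle's cap, because the fingers end about 30 mm short of the reported TCP, so I released and regripped lower.

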